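# Gauge the heel blocks

### The arm

A 6-joint arm with a two-finger parallel gripper is mounted at the origin on the work surface. World frame = base frame: x ahead of the robot, y to its left, z up, the work surface at z = 0. Lengths are in mm, angles in rad, forces in N, time in s.
With the tool pointing down it reaches from about 350 to 975 mm from the base axis. Payload 7.1 kg.
Tool frame: the origin (TCP) lies on the mounting face of the last link; the fingertips stand 182 mm ahead of it and the grasp point (between the pads) lies 163 mm ahead of it (ctrl.tip_reach is the distance from the TCP to the fingertips, in mm); z points along the fingers, y is the direction in which the jaws open and shut (so a half turn about z gives the same grasp; the last joint's range is limited). The gripper opens to 88 mm and grips with 3 to 60 N. Pads are 20 mm wide; open, the fingers measure 115 mm over their backs; the gripper's body (75 mm by 178 mm) begins 61 mm behind the grasp point.
Start: joints at [-1.138, 0.423, 1.63, -0, 1.089, -0.019], TCP at [272.881, -562.265, 404.675] pointing down, gripper open.
Joint ranges: [-3, 3], [-0.9, 2.11], [0.09, 2.58], [-1.31, 4.45], [0.11, 2.69], [-2.54, 2.54]. Speed limits (rad/s): [2.39, 2.39, 3.01, 3.14, 3.14, 3.14].

### API

Orientations are given as a rotation vector (axis times angle).
In Python, from workcell import ctrl gives the robot as it stands.
- The arm moves only by the tool jog_arm, never from a script. Its argument "steps" is a list that holds one entry, the list of rows, each a list of 7 numbers: the shift along the tool's x, y, z in m, then the turn, a rotation vector about the tool's x, y, z in degrees, then the gripper's target within -1 to 1 (shut at 1, half-way at 0, fully open at -1). A call has 1 to 20 rows; each row shifts and turns the commanded pose from where the row before left it, along the tool's axes as they then stand; what a row does not reach is not made up. A row lasts 1/12 s, in which the tool goes at most 41.7 mm and 7.16 degrees, less where a joint would pass 70% of its speed; a pose out of reach is approached as far as the arm can. A call is refused whole if a number of a shift passes 0.0417 or a number of a turn 7.16, either way. A call with a gripper value outside its range is refused whole. The fingers move at their own pace and stop on an object; the grip force is fixed at half the most. Time passes only in rows, so rows that do not move let the fingers close. It gives the time, the measured TCP pose, the force and the opening at its end, in the units of the state.
- ctrl.get_obs(): the state, without advancing time (a new reading comes with each control period).
- ctrl.get_image(name): name is "side" or "top"; returns the picture (420x560x3 uint8, red, green, blue); there is no depth.
- ctrl.camera_info(name): a dict with "fx", "fy", "cx", "cy" (pixels), "dist" ([k1, k2, p1, p2, k3] as OpenCV has them; the pictures are not rectified), "origin" and "attitude" of the camera in the world. Camera axes: x right, y down, z forward; pixel columns grow to the right and rows downward; lengths in mm; the calibration is good to about 2 mm. A picture is of the moment at which its call begins. camera_info takes no time and is no camera call.
- ctrl.close_job(): hands the job in, once; it reports no verdict.
Trained networks look in the newest picture that a camera, given by its name, has taken for a name from the list of things; names that differ only in an ending like _2 or _b are one class to them, and where a whole thing is asked for, a point or a joint stands for the part that bears it (a point fixed in the world has none). Each returns a list of dicts, best first, with "p" (0 to 1); they miss things now and then, are a little off and sometimes report something else, mostly with a low value. They report only what shows in the picture. A call takes as long as a camera call. They do not tell look-alikes from the thing itself.
- ctrl.look_for(thing, camera): "bbox" ([left, top, right, bottom] in pixels, round what is visible of it).
- ctrl.trace(thing, camera): "pixels" (420x560 bool, what is visible of it) and "bbox" ([left, top, right, bottom] in pixels, round what is visible of it).
- ctrl.landmark_of(thing, camera): "uv" ([column, row] in pixels: a listed point, or the origin of a listed thing).
The state is a dict: "t": time; "qpos": joint angles; "qvel": joint speeds; "joint_torque": joint torques, N m; "ee_pos": TCP position; "orientation": TCP orientation; "ft_force": force on the tool from outside, world axes, zero at the start; "moment": the same for the moment, N m; "width": finger opening in mm.
Only numpy, scipy, OpenCV 4.12 (cv2) and the standard library are available. Lean on these libraries where they do the work, as an engineer would, in place of code of your own. Each camera call takes 0.05 s, during which the arm holds its last target.

### The job

One of the three wooden heel blocks has the right thickness: it passes down through the upper GO gap of the bench slot gauge but stops at the narrower NO-GO gap below. Lower that block upright into the gauge until it rests on the NO-GO step, then lift it out and stand it upright in the accept tray beside the gauge. Leave the other two blocks standing where they are.

Things in the scene. Friction and masses are not known exactly. Their poses are not given: they have to be found in the camera images.
- station: Fixed grey plate 160 (x) x 350 (y) x 8 mm; origin under its centre, z up, at bench level. Steel slot gauge at y -90: slot along x, 110 long, open ends, 80 wide overall; lead-in 68 wide at height 60 to 44 at 48; GO gap 44 wide down to a step at height 32; NO-GO gap 26 wide below. Blocks go in with length along x. Accept tray at y +85: inside 130 (x) x 140 (y), floor height 13, rim 38.
- heel_a_mid (a point): Centre, 42.5 mm above the foot, of the thinnest loose heel block: 20 mm thick (y) between two flat sides, 50 mm long (x; +x end rounded, -x end flat), 85 mm high, standing upright on the bench, z up. Pale wood, 6 mm black rubber foot. The three blocks differ only in thickness.
- heel_b_mid (a point): Centre, 42.5 mm above the foot, of the middle-sized loose heel block: 36 mm thick (y) between two flat sides, 50 mm long (x; +x end rounded, -x end flat), 85 mm high, standing upright on the bench, z up. Pale wood, 6 mm black rubber foot. The three blocks differ only in thickness.
- heel_c_mid (a point): Centre, 42.5 mm above the foot, of the thickest loose heel block: 54 mm thick (y) between two flat sides, 50 mm long (x; +x end rounded, -x end flat), 85 mm high, standing upright on the bench, z up. Pale wood, 6 mm black rubber foot. The three blocks differ only in thickness.
There are look-alikes about, which are no part of the job. What is shaped like the part that bears heel_c_mid but green or yellow is not meant.

How it is judged:
By the outcome, as a careful person would: the job done as asked, in the order asked, and still so for the second after the job is handed in, with the robot touching nothing.
It also fails if it takes over 48 s, if anything falls off the work surface, if the arm or the gripper's body presses on something with over 40 N, if the wrist force passes 120 N, or if a joint passes its speed limit or range.

## Working session

There is one attempt and no reset: what is moved stays moved. The work goes in short steps, Python scripts to look and compute and a tool call to move; the robot and the scene stay as the last step left them, time stands still between calls to the robot, and variables do not carry over. Pictures are saved under pics/ and viewed, and the job is handed in when it is done.

Besides the shell and the picture viewer there is one more tool, called after ">>>" in YAML: its name, and indented under it one key for each argument. jog_arm: Moves the arm, as the interface text tells. Its arguments: {"type":"object","properties":{"steps":{"type":"array"}},"required":["steps"]}

```bash
mkdir -p pics; ls; python3 - <<'E'
from workcell import ctrl
import cv2
for n in("side","top"):
    im=ctrl.get_image(n); cv2.imwrite(f"pics/{n}0.png",im[:,:,::-1]); print(n,ctrl.camera_info(n))
print(ctrl.get_obs())
E
```

```text
pics
side {'fx': 546.1121455971713, 'fy': 546.1121455971713, 'cx': 278.352551036344, 'cy': 213.14209195435726, 'dist': array([-0.10147947,  0.        ,  0.        ,  0.        ,  0.        ]), 'origin': array([157.45807662, 608.83023786, 749.45038256]), 'attitude': array([-0.66041847,  2.57745474, -1.21070199])}
top {'fx': 437.4048477430755, 'fy': 437.4048477430755, 'cx': 278.37512135260965, 'cy': 208.1100689032086, 'dist': array([-0.11137307,  0.        ,  0.        ,  0.        ,  0.        ]), 'origin': array([ 474.26110557, -110.60101411, 1011.45433963]), 'attitude': array([-2.20278446,  2.15385268, -0.04534921])}
{'t': 0.1, 'qpos': array([-1.13800652e+00,  4.23794000e-01,  1.63058801e+00,  1.40616592e-05,
        1.08859561e+00, -1.90062957e-02]), 'qvel': array([-0.00371687, -0.00104125, -0.00238559, -0.00028899, -0.00069844,
       -0.00030203]), 'joint_torque': array([ 2.07448267e-05, -5.45614815e+01, -2.74325109e+01,  6.45378884e-02,
        1.88810454e-02, -3.14621195e-05]), 'ee_pos': array([ 272.78402118, -562.06177998,  403.9708316 ]), 'orientation': array([-3.06045410e+00, -7.03345069e-01,  4.27557341e-04]), 'ft_force': array([ 0.60802243, -0.07105966, -0.34784284]), 'moment': array([ 0.04151479, -0.0247883 , -0.02066343]), 'width': 87.83295752672069}
```

View pics/side0.png

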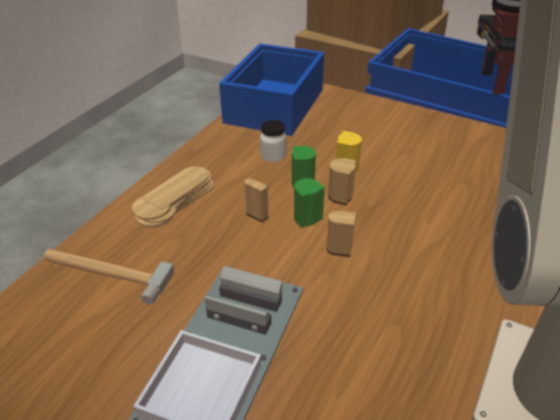

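View pics/top0.png

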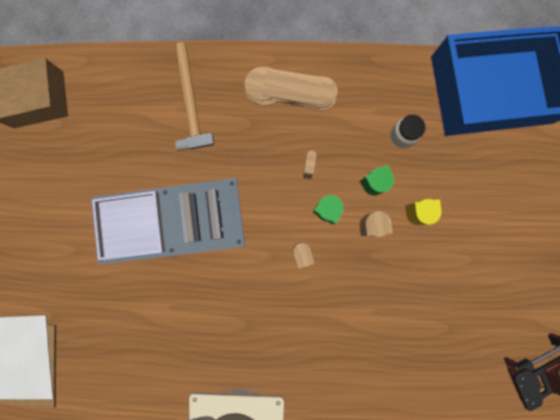

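The top view shows wood blocks at about (310,165) thin, (304,256) and (378,224). The station plate runs from (93,200) to (243,245), with the tray on the left (+y) and the gauge on the right. Next I'll segment these and fit poses.

```bash
python3 - <<'E'
from workcell import ctrl
import numpy as np, pickle, cv2
out={}
for n in("side","top"):
    for th in ("heel_b_mid","station"):
        r=ctrl.trace(th,n); out[n,th]=r
        print(n,th,[(round(d['p'],2),np.round(d['bbox']),int(d['pixels'].sum())) for d in r])
        r=ctrl.landmark_of(th,n); out[n,th,'lm']=r
        print('  lm',[(round(d['p'],2),np.round(d['uv'],1)) for d in r])
    out[n,'img']=ctrl.get_image(n); out[n,'info']=ctrl.camera_info(n)
pickle.dump(out,open('d0.pkl','wb'))
t=cv2.resize(out['top','img'][150:290,80:440,::-1],None,fx=2.2,fy=2.2,interpolation=cv2.INTER_CUBIC)
cv2.imwrite('pics/crop1.png',t)
t=cv2.resize(out['side','img'][140:420,120:400,::-1],None,fx=2.1,fy=2.1,interpolation=cv2.INTER_CUBIC)
cv2.imwrite('pics/crop2.png',t)
E
```

```text
side heel_b_mid [(0.85, array([323., 212., 354., 256.]), 1143)]
  lm [(0.92, array([339.2, 230. ]))]
side station [(0.62, array([130., 269., 302., 420.]), 14953), (0.27, array([325., 214., 356., 256.]), 1140)]
  lm [(0.82, array([224.5, 350.7]))]
top heel_b_mid [(0.62, array([296., 242., 312., 267.]), 378)]
  lm [(0.88, array([302.1, 252.7]))]
top station [(0.6, array([ 92., 176., 245., 267.]), 9897)]
  lm [(0.93, array([168.7, 219.6]))]
```

View pics/crop1.png

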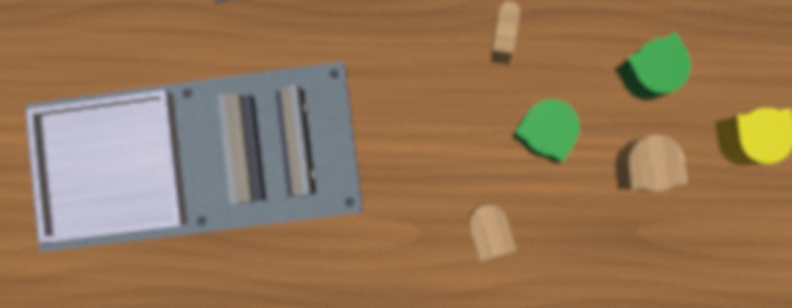

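View pics/crop2.png

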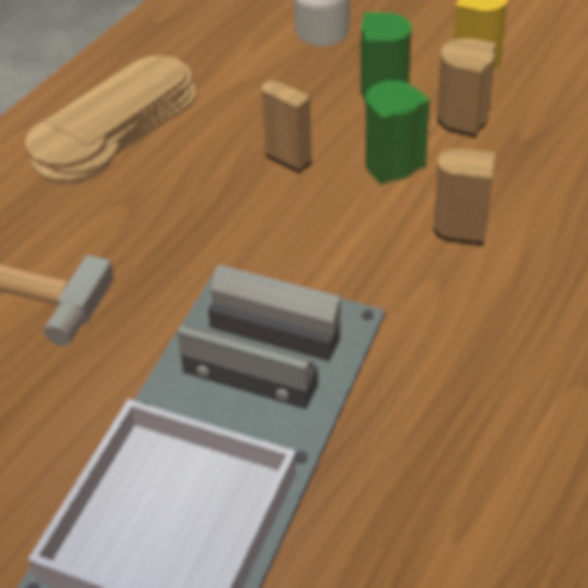

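```bash
cat > h.py <<'E'
import numpy as np, cv2
from scipy.spatial.transform import Rotation as R
from scipy.optimize import minimize
def proj(P,info):
    Rc=R.from_rotvec(info['attitude']).as_matrix().T
    K=np.array([[info['fx'],0,info['cx']],[0,info['fy'],info['cy']],[0,0,1.]])
    t=-Rc@info['origin']
    return cv2.projectPoints(np.asarray(P,float).reshape(-1,1,3),cv2.Rodrigues(Rc)[0],t,K,np.asarray(info['dist']))[0].reshape(-1,2)
def place(P,p):
    x,y,a=p[:3]; z=p[3] if len(p)>3 else 0
    c,s=np.cos(a),np.sin(a); P=np.asarray(P,float)
    return np.c_[c*P[:,0]-s*P[:,1]+x,s*P[:,0]+c*P[:,1]+y,P[:,2]+z]
def box(x0,x1,y0,y1,z0,z1): return [[x,y,z] for x in(x0,x1) for y in(y0,y1) for z in(z0,z1)]
def heel(th):
    r=th/2; a=np.linspace(-np.pi/2,np.pi/2,15)
    pts=[[-25,-r],[-25,r]]+[[25-r+r*np.cos(t),r*np.sin(t)] for t in a]
    return [[u,v,z] for u,v in pts for z in(0,85)]
STN=[box(-80,80,-175,175,0,8),box(-55,55,-130,-50,0,60),box(-67,67,13,157,0,38)]
STN=[STN[0],box(-55,55,-130,-50,0,60),box(-68,68,12,158,0,38)]
S=4
def render(parts,p,info,shape=(420,560)):
    m=np.zeros((shape[0]*S,shape[1]*S),np.uint8)
    for P in parts:
        h=cv2.convexHull(((proj(place(P,p),info)+0.5)*S-0.5).astype(np.float32))
        cv2.fillConvexPoly(m,np.round(h*16).astype(np.int32),255,shift=4)
    return cv2.resize(m,shape[::-1],interpolation=cv2.INTER_AREA)/255.
def fit(parts,masks,infos,p0,scale=(15,15,.2)):
    def f(q):
        p=np.array(q)*scale+p0
        return sum(np.abs(render(parts,p,i)-m).sum()/m.sum() for m,i in zip(masks,infos))
    best=None
    for s in range(4):
        r=minimize(f,np.random.default_rng(s).normal(size=len(p0))*.5 if s else np.zeros(len(p0)),method='Nelder-Mead',options=dict(initial_simplex=None,xatol=1e-3,fatol=1e-5,maxfev=150))
        r=minimize(f,r.x+0.0,method='Nelder-Mead',options=dict(initial_simplex=np.vstack([r.x,r.x+np.eye(len(p0))*.3]),maxfev=150))
        if best is None or r.fun<best.fun: best=r
    return np.array(best.x)*scale+p0,best.fun
E
cat > f.py <<'E'
from h import *
import pickle
d=pickle.load(open('d0.pkl','rb'))
def ray(uv,info,z):
    K=np.array([[info['fx'],0,info['cx']],[0,info['fy'],info['cy']],[0,0,1.]])
    n=cv2.undistortPoints(np.array([[uv]],float),K,np.asarray(info['dist']))[0,0]
    v=R.from_rotvec(info['attitude']).as_matrix()@np.array([n[0],n[1],1]); o=info['origin']
    return o+v*(z-o[2])/v[2]
for th,z in(("heel_b_mid",42.5),("station",0)):
    for n in("top","side"): print(th,n,ray(d[n,th,'lm'][0]['uv'],d[n,'info'],z).round(1))
infos={n:d[n,'info'] for n in("top","side")}
res={}
for th,parts,z in(("heel_b_mid",[heel(36)],42.5),("station",STN,0)):
    p0=np.r_[ray(d['top',th,'lm'][0]['uv'],infos['top'],z)[:2],0.1]
    for cams in(("top","side"),("top",),("side",)):
        p,e=fit(parts,[d[n,th][0]['pixels'].astype(float) for n in cams],[infos[n] for n in cams],p0)
        print(th,cams,p.round(3),round(e,3)); res.setdefault(th,p)
pickle.dump(res,open('res.pkl','wb'))
for n in("top","side"):
    im=cv2.resize(d[n,'img'][:,:,::-1],None,fx=4,fy=4,interpolation=cv2.INTER_CUBIC)
    for th,parts in(("heel_b_mid",[heel(36)]),("station",STN)):
        for P in parts:
            h=cv2.convexHull(((proj(place(P,res[th]),infos[n])+.5)*4-.5).astype(np.float32)).astype(int)
            cv2.polylines(im,[h],True,(0,0,255),1)
    # slot lines and tray
    for z,w in((60,34),(48,22)):
        for s in(1,-1):
            q=((proj(place([[-55,-90+s*w,z],[55,-90+s*w,z]],res['station']),infos[n])+.5)*4-.5).astype(int)
            cv2.line(im,tuple(map(int,q[0])),tuple(map(int,q[1])),(0,255,0),1)
    c=im[640:1120,340:1300] if n=="top" else im[800:1680,480:1480]
    cv2.imwrite(f'pics/ov_{n}.png',cv2.resize(c,None,fx=.8 if n=='top' else .65,fy=.8 if n=='top' else .65,interpolation=cv2.INTER_AREA))
E
python3 f.py
```

```text
heel_b_mid top [ 438.3 -143.2   42.5]
heel_b_mid side [ 444.7 -149.    42.5]
station top [505.8 168.7   0. ]
station side [504.9 174.3   0. ]
heel_b_mid ('top', 'side') [ 4.38266e+02 -1.41940e+02  3.27000e-01] 0.212
heel_b_mid ('top',) [ 4.36252e+02 -1.43012e+02  3.04000e-01] 0.078
heel_b_mid ('side',) [ 4.37775e+02 -1.38143e+02  3.29000e-01] 0.036
station ('top', 'side') [5.04715e+02 1.74772e+02 1.47000e-01] 0.07
station ('top',) [5.01793e+02 1.73523e+02 1.50000e-01] 0.025
station ('side',) [5.05781e+02 1.77606e+02 1.48000e-01] 0.013
```

View pics/ov_top.png

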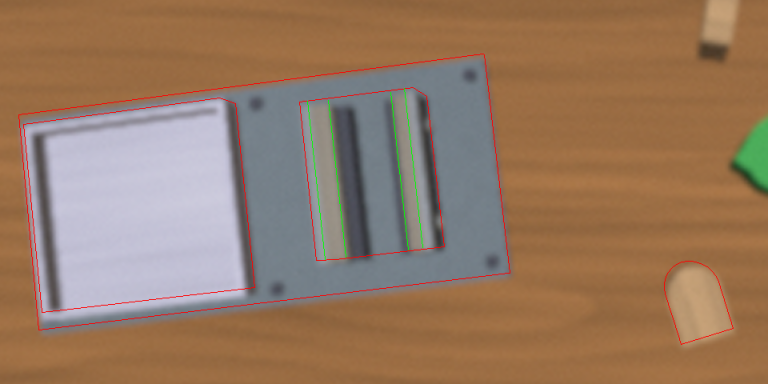

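View pics/ov_side.png

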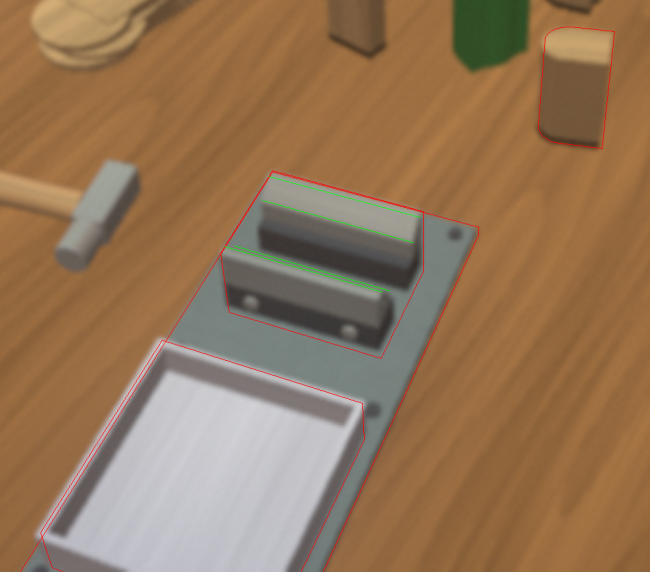

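The models overlay well: the plate edges, gauge jaws and block B line up to within a few mm. I'll write a planner that gives moves in tool axes.

```bash
cat > plan.py <<'E'
import sys, numpy as np
from scipy.spatial.transform import Rotation as R
from workcell import ctrl
def go(tx,ty,tz,yawdeg):
    o=ctrl.get_obs(); Rt=R.from_rotvec(o['orientation'])
    c,s=np.cos(np.radians(yawdeg)),np.sin(np.radians(yawdeg))
    Rg=R.from_matrix(np.array([[c,s,0],[s,-c,0],[0,0,-1.]]))
    d=Rt.inv().apply(np.array([tx,ty,tz])-o['ee_pos']); w=np.degrees((Rt.inv()*Rg).as_rotvec())
    print('t',round(o['t'],2),'pos',o['ee_pos'].round(1),'d(m)',(d/1000).round(4),'w(deg)',w.round(2),'width',round(o['width'],1),'F',o['ft_force'].round(1))
if __name__=="__main__": go(*map(float,sys.argv[1:]))
E
python3 plan.py 438 -142 404 18.5
```

```text
t 0.6 pos [ 272.9 -562.3  404.7] d(m) [ 0.332  -0.306   0.0007] w(deg) [0.   0.   7.38] width 88.1 F [ 0.3 -0.6 -0.3]
```

>>> jog_arm:
  steps:
    - [[0.012,-0.011,0,0,0,0,-1],[0.022,-0.0203,0,0,0,0,-1],[0.022,-0.0203,0,0,0,0,-1],[0.022,-0.0203,0,0,0,0,-1],[0.022,-0.0203,0,0,0,0,-1],[0.022,-0.0203,0,0,0,0,-1],[0.022,-0.0203,0,0,0,0,-1],[0.022,-0.0203,0,0,0,0,-1],[0.022,-0.0203,0,0,0,0,-1],[0.022,-0.0203,0,0,0,0,-1],[0.022,-0.0203,0,0,0,0,-1],[0.022,-0.0203,0,0,0,0,-1],[0.022,-0.0203,0,0,0,0,-1],[0.022,-0.0203,0,0,0,0,-1],[0.022,-0.0203,0,0,0,0,-1],[0.012,-0.0107,0,0,0,3.7,-1],[0,0,0,0,0,3.7,-1],[0,0,0,0,0,0,-1]]

```text
t: 2.1
ee_pos: [438.4, -141.1, 404.9]
orientation: [3.101, 0.505, 0.001]
ft_force: [-0.1, -0.1, 0.3]
width: 87.9
```

```bash
python3 plan.py 437 -141 223 18.5
```

```text
t 2.1 pos [ 438.4 -141.1  404.9] d(m) [-0.0013 -0.0006  0.1819] w(deg) [ 0.02 -0.02 -0.01] width 87.9 F [-0.1 -0.1  0.3]
```

>>> jog_arm:
  steps:
    - [[-0.0013,0,0.015,0,0,0,-1],[0,0,0.025,0,0,0,-1],[0,0,0.025,0,0,0,-1],[0,0,0.02,0,0,0,-1],[0,0,0.005,0,0,0,-1],[0,0,0,0,0,0,-1]]

```text
t: 2.6
ee_pos: [436.3, -142.8, 313.6]
orientation: [-3.099, -0.505, 0.004]
ft_force: [-0.2, 0.9, 0.1]
width: 87.9
```

```bash
cat > snap.py <<'E'
import sys,cv2
from workcell import ctrl
n,name,x0,x1,y0,y1=sys.argv[1],sys.argv[2],*map(int,sys.argv[3:7])
im=ctrl.get_image(n)[y0:y1,x0:x1,::-1]; f=min(800/(x1-x0),600/(y1-y0))
cv2.imwrite(f'pics/{name}.png',cv2.resize(im,None,fx=f,fy=f,interpolation=cv2.INTER_CUBIC))
E
python3 snap.py side s1 220 440 100 265; python3 snap.py top t1 220 440 150 315; python3 plan.py 437 -141 223 18.5
```

```text
t 2.7 pos [ 437.1 -142.9  315.4] d(m) [ 0.0005 -0.0019  0.0924] w(deg) [ 0.02 -0.03  0.  ] width 87.8 F [-1.  -0.2  0.5]
```

View pics/s1.png

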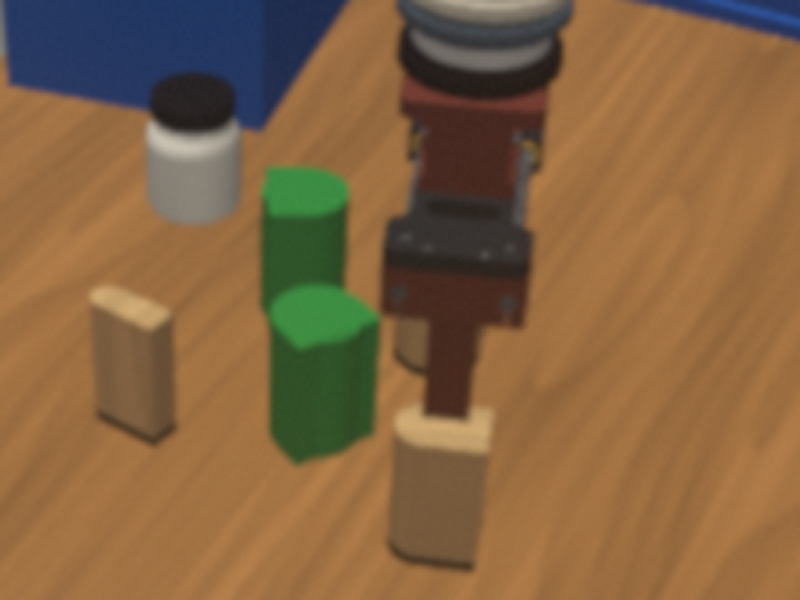

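View pics/t1.png

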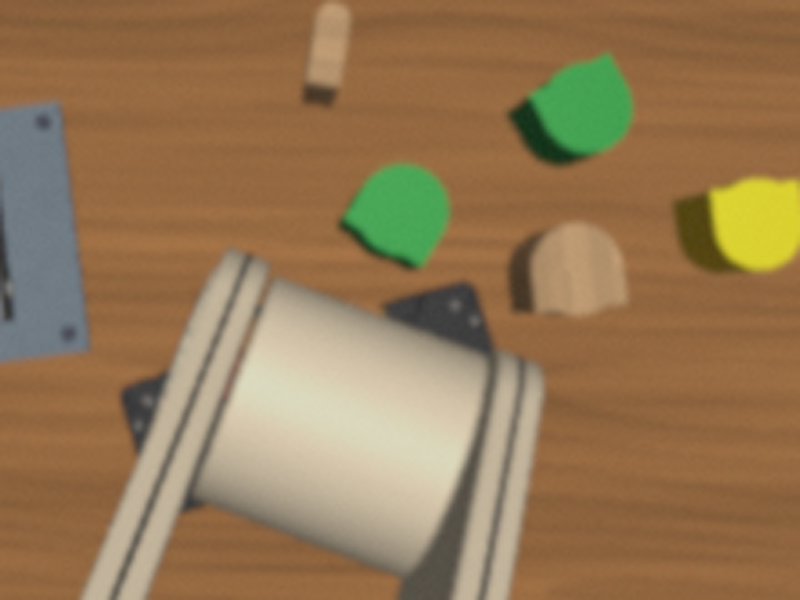

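The side view shows the near finger at about (447,400) in the crop, lined up with block B; the top view is hidden by the arm. I'll descend and grip.

>>> jog_arm:
  steps:
    - [[0.0,-0.001,0.015,0,0,0,-1],[0,0,0.02,0,0,0,-1],[0,0,0.02,0,0,0,-1],[0,0,0.02,0,0,0,-1],[0,0,0.012,0,0,0,-1],[0,0,0.004,0,0,0,-1],[0,0,0,0,0,0,-1],[0,0,0,0,0,0,1],[0,0,0,0,0,0,1],[0,0,0,0,0,0,1],[0,0,0,0,0,0,1],[0,0,0,0,0,0,1],[0,0,0,0,0,0,1]]

```text
t: 3.78
ee_pos: [436.5, -141.6, 224.0]
orientation: [3.101, 0.505, 0.001]
ft_force: [0.1, -0.1, 0.4]
width: 51.0
```

```bash
python3 plan.py 437 -141 223 18.5;python3 snap.py side s2 220 440 100 265
```

```text
t 3.78 pos [ 436.5 -141.6  224. ] d(m) [ 0.0006 -0.0004  0.001 ] w(deg) [ 0.02 -0.03 -0.01] width 51.0 F [ 0.1 -0.1  0.4]
```

View pics/s2.png

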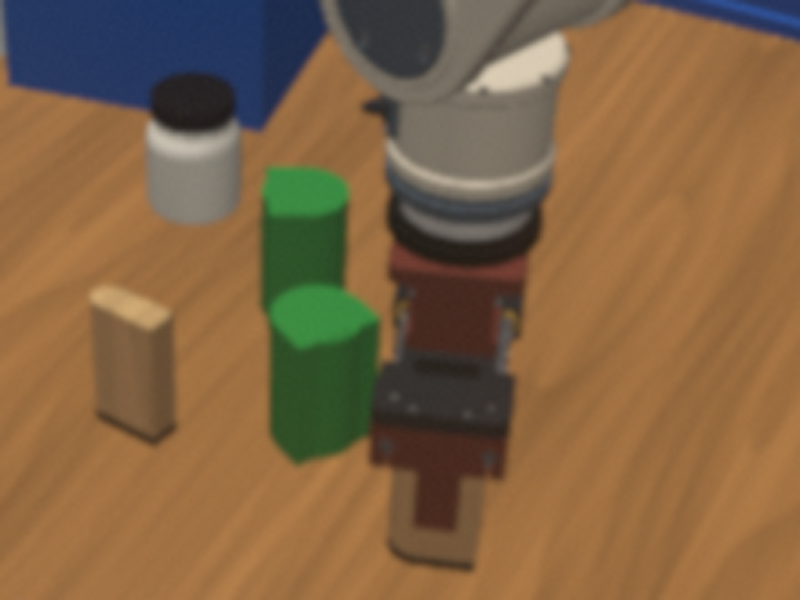

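The fingers straddle the block and are still closing, with the width at 51 mm.

>>> jog_arm:
  steps:
    - [[0,0,0,0,0,0,1],[0,0,0,0,0,0,1],[0,0,0,0,0,0,1],[0,0,0,0,0,0,1],[0,0,0,0,0,0,1],[0,0,0,0,0,0,1]]

```text
t: 4.33
ee_pos: [436.5, -141.6, 223.7]
orientation: [3.101, 0.505, 0.0]
ft_force: [0.0, -0.6, 1.3]
width: 35.9
```

Width 35.9 mm, so this is the 36 mm block. Lifting it now.

>>> jog_arm:
  steps:
    - [[0,0,-0.005,0,0,0,1],[0,0,-0.015,0,0,0,1],[0,0,-0.025,0,0,0,1],[0,0,-0.025,0,0,0,1],[0,0,-0.02,0,0,0,1],[0,0,-0.01,0,0,0,1],[0,0,0,0,0,0,1],[0,0,0,0,0,0,1]]

```text
t: 5.0
ee_pos: [436.3, -141.5, 323.7]
orientation: [3.1, 0.505, 0.001]
ft_force: [-0.7, 0.9, -0.4]
width: 35.7
```

```bash
python3 plan.py 517.5 85.5 323 8.5
```

```text
t 5.0 pos [ 436.3 -141.5  323.7] d(m) [ 0.149  -0.1895  0.0007] w(deg) [ 0.02 -0.03  9.99] width 35.7 F [-0.7  0.9 -0.4]
```

>>> jog_arm:
  steps:
    - [[0.007,-0.009,0,0,0,0,1],[0.015,-0.019,0,0,0,0,1],[0.015,-0.019,0,0,0,0,1],[0.015,-0.019,0,0,0,0,1],[0.015,-0.019,0,0,0,0,1],[0.015,-0.019,0,0,0,0,1],[0.015,-0.019,0,0,0,0,1],[0.015,-0.019,0,0,0,0,1],[0.015,-0.019,0,0,0,0,1],[0.015,-0.019,0,0,0,0,1],[0.007,-0.0095,0,0,0,0,1],[0,0,0,0,0,2.5,1],[0,0,0,0,0,2.5,1],[0,0,0,0,0,2.5,1],[0,0,0,0,0,2.5,1],[0,0,0,0,0,0,1],[0,0,0,0,0,0,1]]

```text
t: 6.42
ee_pos: [517.3, 85.4, 322.7]
orientation: [3.133, 0.235, -0.003]
ft_force: [0.1, 0.3, -1.0]
width: 35.8
```

```bash
python3 plan.py 517.5 85.5 323 8.5; python3 snap.py side s3 160 380 150 315;  python3 snap.py top t3 80 300 130 295
```

```text
t 6.42 pos [517.3  85.4 322.7] d(m) [ 0.0002 -0.     -0.0003] w(deg) [0.   0.11 0.06] width 35.8 F [ 0.1  0.3 -1. ]
```

View pics/s3.png

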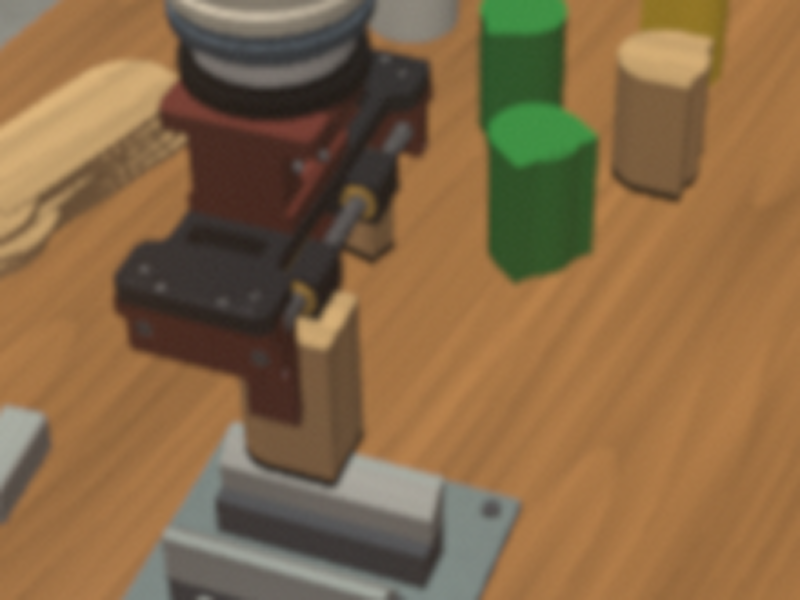

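View pics/t3.png

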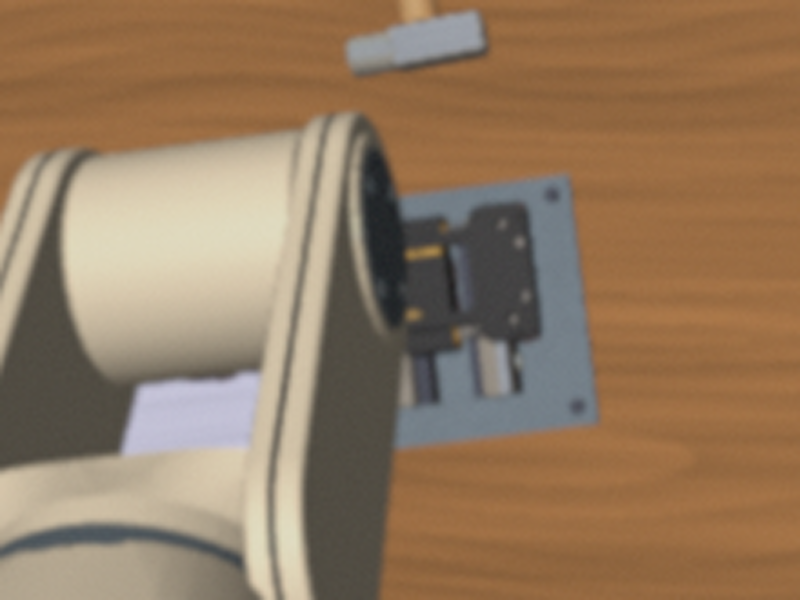

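The block hangs over the gauge with its foot near (330,480) in the side crop. I'll overlay the predicted block and the side-only station fit to check the relative offset in the same camera.

```bash
cat > ov.py <<'E'
from h import *; import sys
from workcell import ctrl
def ov(name,bp,stn,win,f,cam='side',im=None):
    i=ctrl.camera_info(cam); im=ctrl.get_image(cam) if im is None else im
    im=cv2.resize(im[:,:,::-1],None,fx=f,fy=f,interpolation=cv2.INTER_CUBIC)
    def ln(a,b,p,col):
        q=((proj(place([a,b],p),i)+.5)*f-.5); cv2.line(im,tuple(map(int,q[0])),tuple(map(int,q[1])),col,1)
    if bp is not None:
        for z in(0,85):
            for a,b in(([-25,-18],[-25,18]),([-25,18],[10,18]),([-25,-18],[10,-18])): ln(a+[z],b+[z],bp,(0,0,255))
        for s in(1,-1): ln([-25,18*s,0],[-25,18*s,85],bp,(0,0,255))
    for z,w in((60,40),(60,34),(48,22),(32,22),(32,13)):
        for s in(1,-1): ln([-55,-90+s*w,z],[55,-90+s*w,z],stn,(0,255,0))
    for e in(-55,55):
        for s in(1,-1): 
            pts=[(40,60),(34,60),(22,48),(22,32),(13,32),(13,8)]
            for a,b in zip(pts,pts[1:]): ln([e,-90+s*a[0],a[1]],[e,-90+s*b[0],b[1]],stn,(0,255,0))
            ln([e,-90+s*40,60],[e,-90+s*40,8],stn,(255,255,0))
    for c in box(-80,80,-175,175,8,8): pass
    for s in(1,-1): ln([80*s,-175,8],[80*s,175,8],stn,(255,0,255))
    ln([-80,-175,8],[80,-175,8],stn,(255,0,255))
    x0,x1,y0,y1=win; cv2.imwrite(f'pics/{name}.png',im[y0*f:y1*f,x0*f:x1*f])
E
python3 - <<'E'
from ov import *
o=ctrl.get_obs(); x,y,z=o['ee_pos']
ov('o3',[x,y,.148,z-223.7],[505.8,177.6,.148],(195,305,205,305),6)
E
```

```text
(no output)
```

View pics/o3.png

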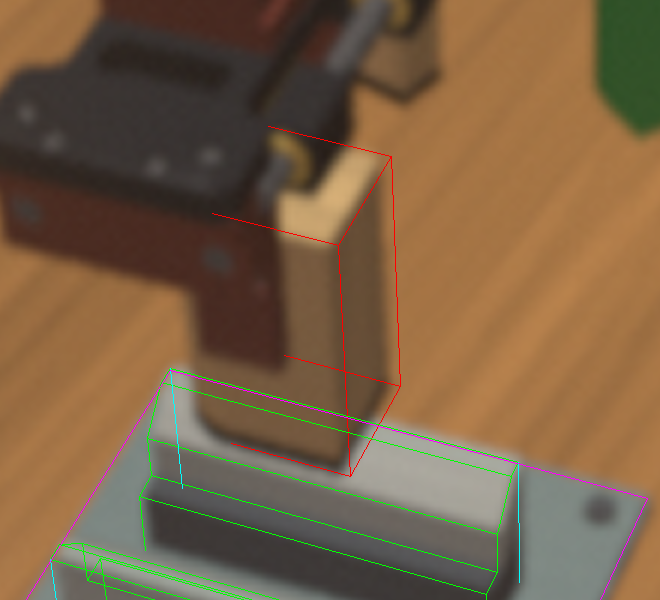

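>>> jog_arm:
  steps:
    - [[0,0,0.008,0,0,0,1],[0,0,0.012,0,0,0,1],[0,0,0.008,0,0,0,1],[0,0,0.003,0,0,0,1],[0,0,0,0,0,0,1],[0,0,0,0,0,0,1]]

```text
t: 7.07
ee_pos: [517.7, 85.4, 292.4]
orientation: [3.133, 0.233, -0.001]
ft_force: [0.3, -0.6, -0.2]
width: 35.8
```

```bash
python3 plan.py 517.5 85.5 323 8.5; python3 - <<'E'
from ov import *
o=ctrl.get_obs(); x,y,z=o['ee_pos']
im=ctrl.get_image('side'); np.save('im4.npy',im)
ov('o4',[x,y,.148,z-223.7],[505.8,177.6,.148],(205,305,215,305),7,im=im)
ov('o4b',None,[505.8,277.6,.148],(205,305,215,305),7,im=im)
E
```

```text
t 7.07 pos [517.7  85.4 292.4] d(m) [-0.0002 -0.0002 -0.0306] w(deg) [-0.    0.03 -0.01] width 35.8 F [ 0.3 -0.6 -0.2]
```

View pics/o4.png

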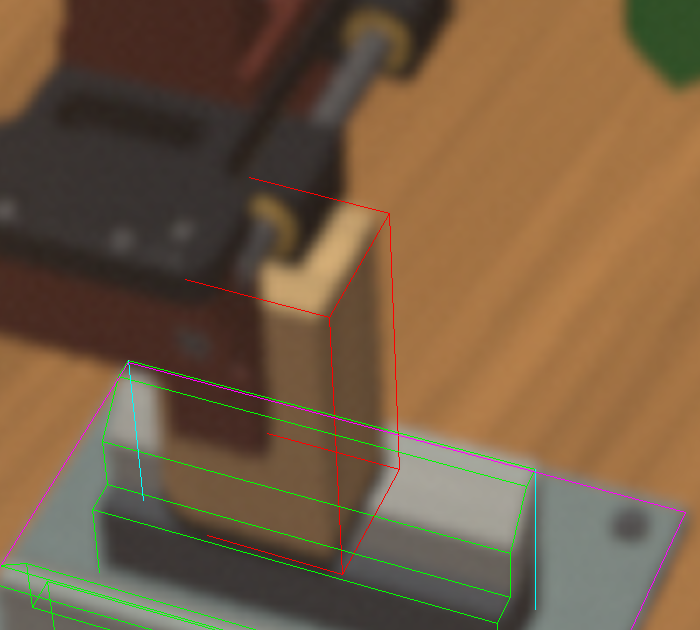

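View pics/o4b.png

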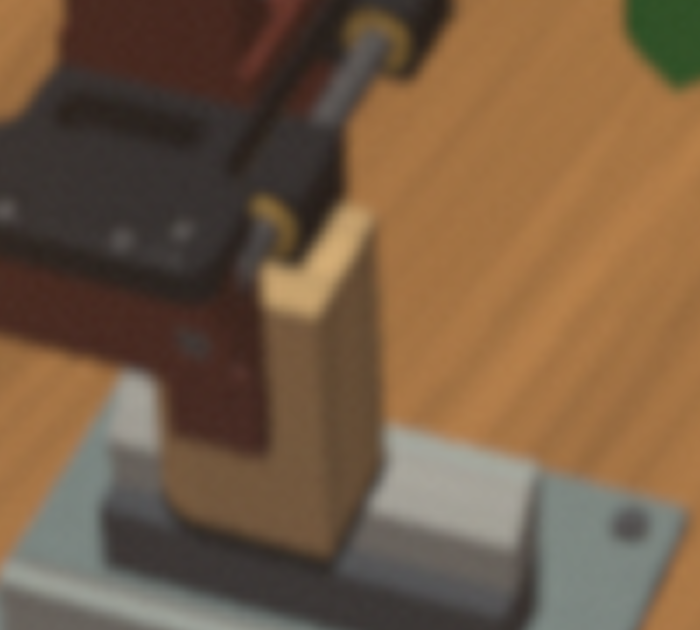

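In the side view the block is about 2 mm towards −y of the slot centre; the top-camera estimate gives about 1 mm. I'll shift 1.5 mm along tool −y and descend in stages, watching the forces.

>>> jog_arm:
  steps:
    - [[0,-0.0015,0.003,0,0,0,1],[0,0,0.005,0,0,0,1],[0,0,0.005,0,0,0,1],[0,0,0.004,0,0,0,1],[0,0,0.003,0,0,0,1],[0,0,0.002,0,0,0,1],[0,0,0.001,0,0,0,1],[0,0,0,0,0,0,1]]

```text
t: 7.78
ee_pos: [517.4, 86.9, 269.4]
orientation: [3.133, 0.232, -0.001]
ft_force: [0.1, -0.1, -2.2]
width: 36.3
```

```bash
python3 plan.py 517.5 86.9 255.7 8.5; python3 -c "
from workcell import ctrl;o=ctrl.get_obs();print(o['moment'],o['ft_force'])"
```

```text
t 7.78 pos [517.4  86.9 269.4] d(m) [ 0.0001 -0.      0.0137] w(deg) [-0.    0.02 -0.02] width 36.3 F [ 0.1 -0.1 -2.2]
[ 0.02638656  0.01254457 -0.0316549 ] [ 0.10259534 -0.08468011 -2.15921284]
```

The foot is at about 46 mm, inside the GO gap, with no contact force. Continuing down.

>>> jog_arm:
  steps:
    - [[0,0,0.003,0,0,0,1],[0,0,0.003,0,0,0,1],[0,0,0.003,0,0,0,1],[0,0,0.002,0,0,0,1],[0,0,0,0,0,0,1],[0,0,0,0,0,0,1]]

```text
t: 8.28
ee_pos: [517.4, 86.8, 258.5]
orientation: [3.133, 0.232, -0.001]
ft_force: [-0.3, 0.3, -1.0]
width: 35.7
```

>>> jog_arm:
  steps:
    - [[0,0,0.001,0,0,0,1],[0,0,0.001,0,0,0,1],[0,0,0,0,0,0,1],[0,0,0,0,0,0,1]]

```text
t: 8.62
ee_pos: [517.5, 86.9, 256.7]
orientation: [-3.133, -0.233, -0.0]
ft_force: [-0.0, 1.3, -1.3]
width: 36.2
```

>>> jog_arm:
  steps:
    - [[0,0,0.001,0,0,0,1],[0,0,0,0,0,0,1],[0,0,0,0,0,0,1]]

```text
t: 8.87
ee_pos: [517.6, 86.9, 255.7]
orientation: [-3.133, -0.232, -0.0]
ft_force: [0.4, 0.4, -0.1]
width: 36.0
```

>>> jog_arm:
  steps:
    - [[0,0,0.0005,0,0,0,1],[0,0,0,0,0,0,1],[0,0,0,0,0,0,1]]

```text
t: 9.12
ee_pos: [517.5, 86.9, 255.6]
orientation: [-3.133, -0.232, -0.0]
ft_force: [-2.0, 0.0, 5.5]
width: 35.8
```

There is 5.5 N upward contact at the expected seating height. I'll open slightly so the block rests freely on the step, then look.

>>> jog_arm:
  steps:
    - [[0,0,0.0005,0,0,0,1],[0,0,0,0,0,0,1],[0,0,0,0,0,0,0.05],[0,0,0,0,0,0,0.0],[0,0,0,0,0,0,0.0],[0,0,0,0,0,0,0.0],[0,0,0,0,0,0,0.0]]

```text
t: 9.7
ee_pos: [517.4, 86.9, 254.5]
orientation: [3.133, 0.232, -0.0]
ft_force: [-0.0, 0.3, 0.2]
width: 44.1
```

```bash
python3 - <<'E'
from ov import *
o=ctrl.get_obs(); x,y,z=o['ee_pos']
im=ctrl.get_image('side')
ov('o5',[x+1.5,y,.148,32],[505.8,176.6,.148],(205,305,215,305),7,im=im)
E
python3 plan.py 517.5 86.9 255.7 8.5
```

```text
t 9.75 pos [517.5  86.9 254.5] d(m) [ 0.     -0.     -0.0012] w(deg) [-0.    0.01 -0.01] width 44.0 F [ 0.5 -0.5 -0.3]
```

View pics/o5.png

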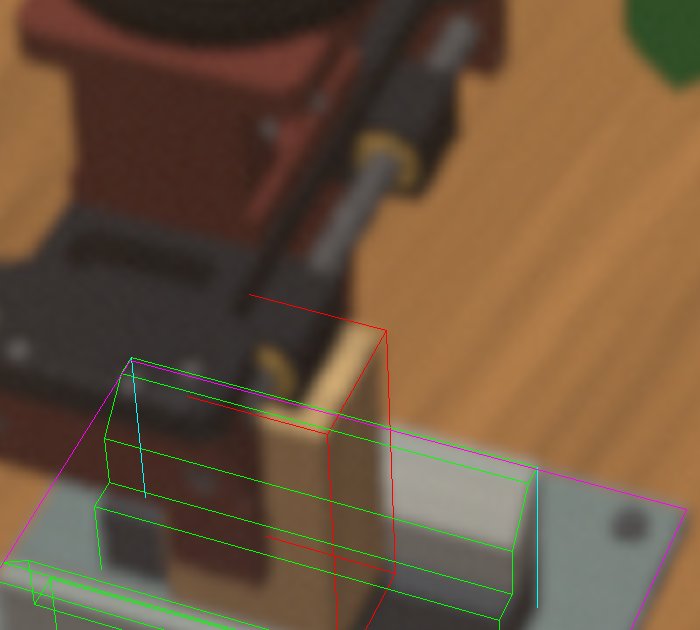

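The block's top edge matches the model seated at height 32, and it stands upright with the fingers open at 44 mm. Now I'll regrip and lift it straight up.

>>> jog_arm:
  steps:
    - [[0,0,0,0,0,0,1],[0,0,0,0,0,0,1],[0,0,0,0,0,0,1],[0,0,0,0,0,0,1],[0,0,0,0,0,0,1],[0,0,-0.003,0,0,0,1],[0,0,-0.005,0,0,0,1],[0,0,-0.01,0,0,0,1],[0,0,-0.015,0,0,0,1],[0,0,-0.015,0,0,0,1],[0,0,-0.012,0,0,0,1],[0,0,-0.005,0,0,0,1],[0,0,0,0,0,0,1],[0,0,0,0,0,0,1]]

```text
t: 10.92
ee_pos: [517.4, 86.9, 320.1]
orientation: [-3.133, -0.232, -0.001]
ft_force: [0.9, 0.3, -1.1]
width: 35.5
```

```bash
python3 plan.py 491.5 259 320 8.5; python3 snap.py side s6 160 380 150 315
```

```text
t 10.92 pos [517.4  86.9 320.1] d(m) [-2.000e-04 -1.741e-01  1.000e-04] w(deg) [-0.   -0.05 -0.02] width 35.5 F [ 0.9  0.3 -1.1]
```

View pics/s6.png

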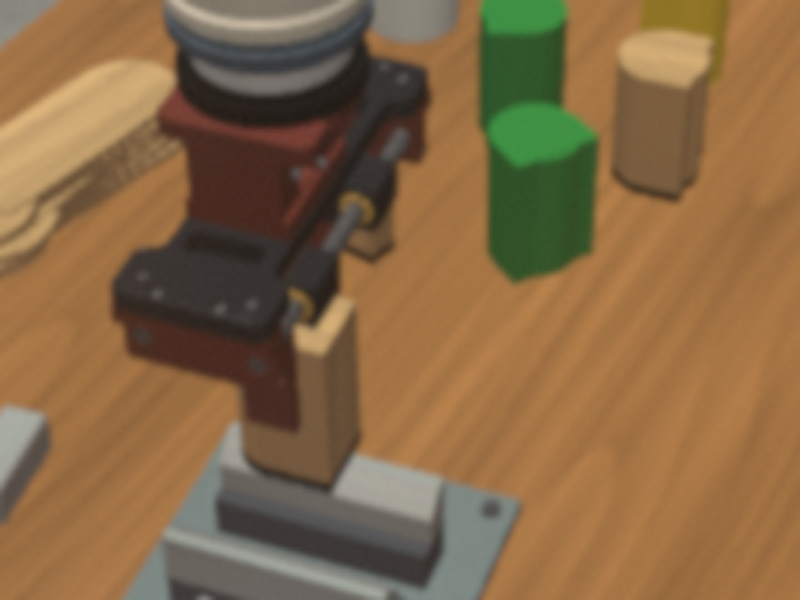

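The block is held upright above the gauge, with its foot near (325,480) in the crop. Moving to the tray.

>>> jog_arm:
  steps:
    - [[0,-0.008,0,0,0,0,1],[0,-0.018,0,0,0,0,1],[0,-0.022,0,0,0,0,1],[0,-0.022,0,0,0,0,1],[0,-0.022,0,0,0,0,1],[0,-0.022,0,0,0,0,1],[0,-0.022,0,0,0,0,1],[0,-0.02,0,0,0,0,1],[0,-0.012,0,0,0,0,1],[0,-0.006,0,0,0,0,1],[0,0,0.01,0,0,0,1],[0,0,0.02,0,0,0,1],[0,0,0.02,0,0,0,1],[0,0,0.015,0,0,0,1],[0,0,0.008,0,0,0,1],[0,0,0.004,0,0,0,1],[0,0,0,0,0,0,1],[0,0,0,0,0,0,1]]

```text
t: 12.47
ee_pos: [492.1, 258.7, 242.9]
orientation: [-3.133, -0.232, -0.0]
ft_force: [-0.6, -0.7, -0.0]
width: 36.1
```

```bash
python3 plan.py 491.5 259 235.5 8.5; python3 snap.py side s7 100 320 240 405
```

```text
t 12.47 pos [492.1 258.7 242.9] d(m) [-0.0006 -0.0004  0.0074] w(deg) [-0.   -0.02 -0.04] width 36.1 F [-0.6 -0.7 -0. ]
```

View pics/s7.png

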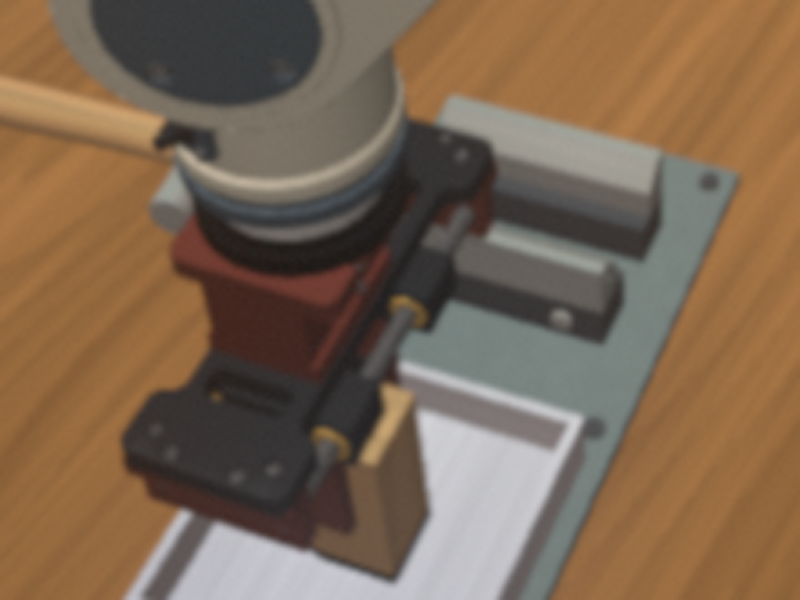

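The block is inside the tray walls, foot near (395,575), about 7 mm above the floor. Lowering in small steps until it touches.

>>> jog_arm:
  steps:
    - [[0,0,0.003,0,0,0,1],[0,0,0.002,0,0,0,1],[0,0,0.001,0,0,0,1],[0,0,0,0,0,0,1],[0,0,0,0,0,0,1]]

```text
t: 12.93
ee_pos: [491.8, 259.0, 236.8]
orientation: [-3.133, -0.233, -0.0]
ft_force: [-0.0, 0.6, -1.8]
width: 35.9
```

>>> jog_arm:
  steps:
    - [[0,0,0.001,0,0,0,1],[0,0,0,0,0,0,1],[0,0,0,0,0,0,1]]

```text
t: 13.18
ee_pos: [491.8, 259.0, 235.6]
orientation: [3.133, 0.232, -0.0]
ft_force: [-0.0, -0.6, -0.8]
width: 36.0
```

>>> jog_arm:
  steps:
    - [[0,0,0.0005,0,0,0,1],[0,0,0,0,0,0,1],[0,0,0,0,0,0,1]]

```text
t: 13.43
ee_pos: [491.8, 259.0, 235.6]
orientation: [-3.133, -0.232, -0.0]
ft_force: [-1.4, -0.6, 5.6]
width: 35.9
```

Contact with 5.6 N. Now I'll release fully and retreat upwards.

>>> jog_arm:
  steps:
    - [[0,0,0,0,0,0,0.0],[0,0,0,0,0,0,-0.2],[0,0,0,0,0,0,-0.5],[0,0,0,0,0,0,-1],[0,0,0,0,0,0,-1],[0,0,0,0,0,0,-1],[0,0,0,0,0,0,-1],[0,0,0,0,0,0,-1],[0,0,0,0,0,0,-1],[0,0,0,0,0,0,-1]]

```text
t: 14.27
ee_pos: [491.8, 259.0, 235.2]
orientation: [3.133, 0.232, -0.0]
ft_force: [-0.3, -1.2, -0.0]
width: 87.7
```

>>> jog_arm:
  steps:
    - [[0,0,-0.003,0,0,0,-1],[0,0,-0.008,0,0,0,-1],[0,0,-0.015,0,0,0,-1],[0,0,-0.02,0,0,0,-1],[0,0,-0.025,0,0,0,-1],[0,0,-0.025,0,0,0,-1],[0,0,-0.025,0,0,0,-1],[0,0,-0.02,0,0,0,-1],[-0.01,0.01,-0.01,0,0,0,-1],[-0.01,0.02,0,0,0,0,-1],[-0.01,0.025,0,0,0,0,-1],[-0.01,0.025,0,0,0,0,-1],[-0.01,0.025,0,0,0,0,-1],[-0.01,0.025,0,0,0,0,-1],[0,0.025,0,0,0,0,-1],[0,0.025,0,0,0,0,-1],[0,0.015,0,0,0,0,-1],[0,0,0,0,0,0,-1],[0,0,0,0,0,0,-1]]

```text
t: 15.85
ee_pos: [461.2, 56.8, 386.8]
orientation: [-3.133, -0.229, -0.001]
ft_force: [0.8, 0.4, -0.3]
width: 87.4
```

```bash
python3 plan.py 491.5 259 235.5 8.5; python3 snap.py side s8 0 560 0 420; python3 snap.py top t8 0 560 0 420
```

```text
t 15.85 pos [461.2  56.8 386.8] d(m) [ 0.0593 -0.1956  0.1513] w(deg) [-0.01 -0.04 -0.13] width 87.4 F [ 0.8  0.4 -0.3]
```

View pics/s8.png

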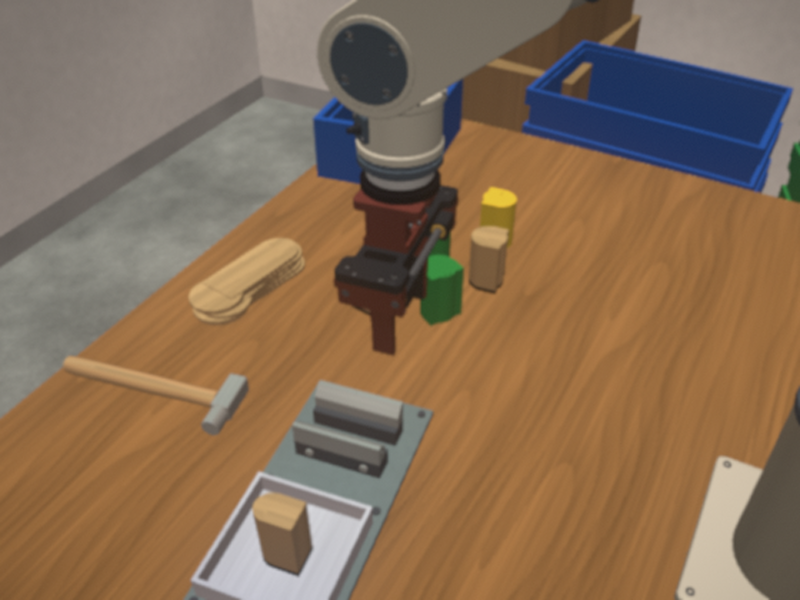

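View pics/t8.png

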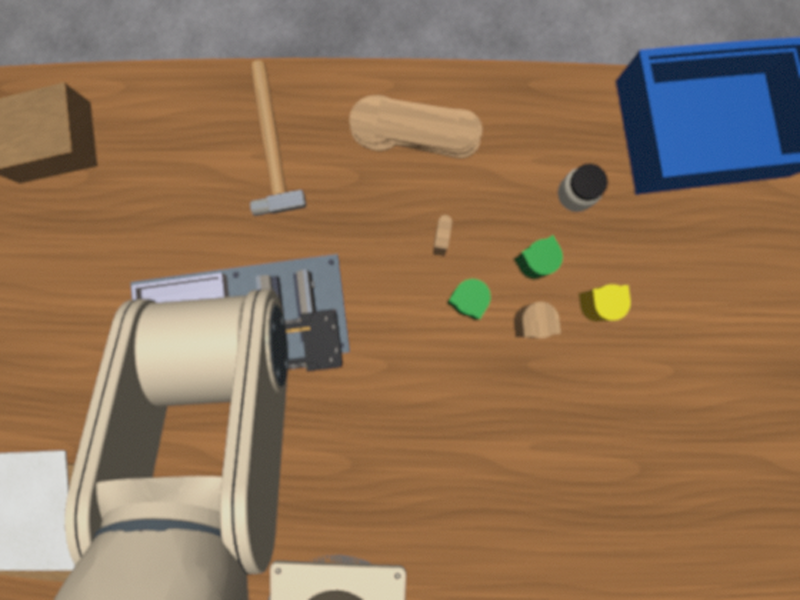

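The side view shows the block upright in the tray at about (283,533). Heels A and C are where they started (top view (443,235) and (540,320)), and the arm is clear. Handing in.

```bash
python3 -c "
from workcell import ctrl; print(ctrl.close_job())"
```

```text
the job is handed in; nothing more can be done
None
```

The job is done and handed in after about 16 s of robot time. The middle block (heel_b) was tried in the gauge and now stands upright in the accept tray.

- **Picking the block:** the fingers closed on it at 35.9 mm, which matches its 36 mm thickness.
- **In the gauge:** it passed through the GO gap with no sideways force. It stopped at the NO-GO step height with 5.5 N of contact. I opened the fingers briefly so it rested freely on the step, and the picture fitted a block seated at height 32.
- **In the tray:** I lifted it out, lowered it until it touched the tray floor (5.6 N), released it and moved the arm clear.

In the last pictures the block stands upright in the tray, the other two blocks and the look-alikes have not moved, and the arm is touching nothing. In the last top picture the arm hid most of the tray, so the placing is confirmed by the side camera only.

The two cameras disagreed by up to about 4 mm on positions, and by 1–2 mm on the block's offset from the slot. I corrected by 1.5 mm before lowering. No check failed.

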